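# Pack the model coach into its storage sleeve

## Robot

A 6-joint arm with a two-finger parallel gripper is mounted at the origin on the work surface. World frame = base frame: x ahead of the robot, y to its left, z up, the work surface at z = 0. Lengths are in m, angles in rad, forces in N, time in s.
With the tool pointing down it reaches from about 0.25 to 0.725 m from the base axis. Payload 4 kg.
Tool frame: the origin (TCP) lies midway between the tips of the shut fingers; the grasp point (between the pads) lies 19 mm behind it (bot.grip_depth is the distance from the TCP to the grasp point, in m); z points along the fingers, y is the line along which they close (so a half turn about z gives the same grasp; the last joint's range is limited). The gripper opens to 85 mm and grips with 20 to 120 N. Pads are 22 mm wide; open, the fingers measure 114 mm over their backs; the gripper's body (76 mm by 85 mm) begins 54 mm behind the grasp point. The pads swing forward as they close: fully open they stand 13 mm farther back than shut.
Start: joints at [0, 0.241, 0.005, 1.335, 0, 1.571], TCP at [0.5, -0, 0.231] pointing down, gripper open.
Joint ranges: [-2.72, 2.72], [-1.05, 1.87], [-1.09, 1.28], [-1.99, 2.15], [-1.42, 1.44], [-3.14, 3.14]. Speed limits (rad/s): [2.79, 2.79, 3.14, 3.14, 3.14, 3.14].

## Interface

Orientations are given as a unit quaternion [x, y, z, w].
In Python, from workcell import bot gives the robot as it stands.
- The arm moves only by the shell command python3 -m creep 'ROWS'. ROWS is JSON, one flat list of numbers, 5 for each row, row after row: the shift along the world's x, y, z in m, then the turn about the world's z in rad, then the finger opening in m, from 0 to 0.0854. In form: [x, y, z, twist, claw, x, y, z, twist, claw, ...]. A call has 1 to 10 rows; each row is the pose to reach, as a shift and turn from the pose commanded when the call began; what a row does not reach only later rows make up. A row lasts 1/12 s, in which the tool goes at most 41.7 mm and 7.16 degrees, less where a joint would pass 70% of its speed; a pose out of reach is approached as far as the arm can. A call with a gripper value outside its range is refused whole. The fingers move at their own pace and stop on an object; the grip force is fixed at half the most. Time passes only in rows, so rows that repeat a pose let the fingers close. It gives the time, the measured TCP pose, the force, the opening and the grip force at its end, in the units of the state.
- bot.get_obs(): the state, without advancing time (a new reading comes with each control period).
- bot.camera(name): name is "scene" or "side" or "wrist"; returns a dict with "pixels" (480x640x3 uint8, red, green, blue), "camera_matrix" (3x3 intrinsics, pixels), "dist_coeffs" ([k1, k2, p1, p2, k3] as OpenCV has them; the pictures are not rectified), "extrinsics" (4x4, takes a point from world to camera coordinates); the wrist camera has in their place "T_tool_cam" (4x4, takes a point from camera to tool coordinates, whose origin is the TCP and whose axes are the flange's). Camera axes: x right, y down, z forward; pixel columns grow to the right and rows downward; lengths in m; the calibration is good to about 2 mm. A picture is of the moment at which its call begins: read the wrist's pose just before it. There is no depth.
- bot.job_done(): hands the job in; it is judged then, once.
Trained networks look in the newest picture that a camera, given by its name, has taken for a name from the list of things; names that differ only in an ending like _2 or _b are one class to them, and where a whole thing is asked for, a point or a joint stands for the part that bears it (a point fixed in the world has none). Each returns a list of dicts, best first, with "score" (0 to 1); they miss things now and then, are a little off and sometimes report something else, mostly with a low value. They report only what shows in the picture. A call takes as long as a camera call. They do not tell look-alikes from the thing itself.
- bot.look_for(camera, thing): "centre" ([column, row] as shares, 0 to 1, of the picture: columns of its width, rows of its height, amid what is visible of it).
- bot.place_of(camera, thing): "centre" ([column, row] as shares, 0 to 1, of the picture: columns of its width, rows of its height: a listed point, or the origin of a listed thing).
The state is a dict: "clock": time; "joint_pos": joint angles; "joint_vel": joint speeds; "tau": joint torques, N m; "eef_pos": TCP position; "tool_rot": TCP orientation; "ft_force": force on the tool from outside, world axes, zero at the start; "ft_torque": the same for the moment, N m; "grip_width": finger opening in m; "grasp_force": force on a finger pad.
Only numpy, scipy, OpenCV 4.12 (cv2) and the standard library are available. Lean on these libraries where they do the work, as an engineer would, in place of code of your own. Each camera call takes 0.05 s, during which the arm holds its last target. There are 200 camera calls.

## Task

Pack the longer of the two model railway vehicles, the coach with windows: set it down on its wheels in the fitted pocket of the grey tray, without dropping it, then slide the loaded tray into the black storage sleeve until it is fully home, its end flush with the mouth. Do not shift the short wagon or knock over the bottle or jar.

Things in the scene. Friction and masses are not known exactly. Their poses are not given: they have to be found in the camera images.
- coach: Model railway coach, plain box-shaped black plastic body with a grey roof and a row of 5 windows on each side: 140 long (x) x 34 wide (y) x 40 high, 0.1 to 0.2 kg; both ends alike, either way round is right. Stands loose on the table on its wheels. Origin: centre of the underside; z up.
- wagon: Short goods wagon in the same plastics, 85 long (x) x 34 wide (y) x 40 high, no windows, a grey door panel on each side. Not to be shifted (30 mm at most). Origin: centre of the underside. It and the coach may stand in either of two places.
- tray: Grey rigid plastic packing tray, a loose block 176 long (x) x 57 wide (y) x 22 high, about 0.22 kg, lying flat on the table. In the middle of its top a rectangular pocket 144 (x) x 38 (y), 16 deep (pocket floor 6 above the underside), so a seated coach stands 24 out of the tray. Both ends alike; either end may go in first. Origin: centre of the underside.
- sleeve: Black storage sleeve fixed to the table, outside 181 long (x) x 77 wide (y) x 58 high, with a 24 wide sight slot along its top. Open only at its +x end (towards the robot's left, the tray's side). Inside 178 deep, 61 wide, 52 high over a 3 mm floor; in the 8 mm at the mouth the walls widen to 69 and the floor slopes down to 1. Origin: centre of the underside; +x points out of the mouth.
- sleeve_mouth (a point): Centre of the sleeve's mouth, in the plane of its open end, at the height of the inner floor (3 mm above the table); axes as the sleeve's, x pointing out. The tray is home when its centre lies 88 to 90 mm behind this point.
- bottle: Small bottle with white cap, 40 diameter x 75 high, standing near the back of the table. Origin: centre of the underside.
- jar: Small paint jar with black lid, 42 diameter x 50 high, standing near the back of the table. Origin: centre of the underside.
Things that resemble listed ones, but are neither listed nor needed, are in the scene too. What is shaped like the tray but blue is not meant. Leave any turquoise look-alike of the coach alone.

How it is judged:
On the way, in this order (a step that is already met when the one before it is completed fails the run):
1. the coach sits on its wheels in the tray's pocket, let go, with the tray still outside the sleeve (x of coach in the frame of tray between -0.006 and 0.006 m and y of coach in the frame of tray between -0.006 and 0.006 m and z of coach in the frame of tray between 0.003 and 0.009 m and angle between the x axis of coach and the x axis of tray, either way round below 0.1 rad and angle between the z axis of coach and the z axis of tray, either way round below 0.1 rad and angle between coach's own z axis and vertical below 0.3 rad and contact force between coach and the fingers below 0.3 N and x of tray in the frame of sleeve_mouth above 0.07 m), for 0.2 s.
2. the tray, with the coach in it, is fully home in the sleeve (x of coach in the frame of tray between -0.006 and 0.006 m and y of coach in the frame of tray between -0.006 and 0.006 m and z of coach in the frame of tray between 0.003 and 0.009 m and angle between the x axis of coach and the x axis of tray, either way round below 0.1 rad and angle between the z axis of coach and the z axis of tray, either way round below 0.1 rad and angle between coach's own z axis and vertical below 0.3 rad and x of tray in the frame of sleeve_mouth between -0.095 and -0.085 m and y of tray in the frame of sleeve_mouth between -0.006 and 0.006 m and z of tray in the frame of sleeve_mouth between -0.004 and 0.006 m and angle between the x axis of tray and the x axis of sleeve, either way round below 0.06 rad and angle between tray's own z axis and vertical below 0.06 rad), for 0.2 s.
At the end, for the whole second after the job is handed in: The coach sits upright in the tray's pocket (centred within 6 mm, its underside 3 to 9 mm above the tray's, square within 0.1 rad), and the tray is in the sleeve lying on its floor, its outer end no more than 3 mm out of the mouth, in line within 0.06 rad; both at rest (all of step 2 and linear speed of each of tray, coach below 0.02 m/s); the robot touches nothing.
It fails at once if the coach is dropped: in free fall more than 40 mm above the table (contact force between coach and anything else below 0.005 N and height (world z) of coach above 0.04 m).
It fails at once if the short wagon is shifted by more than 30 mm (distance of wagon from where it was at the start of the episode above 0.03 m).
It fails at once if the bottle is knocked over (angle between bottle's own z axis and vertical above 0.6 rad).
It fails at once if the jar is knocked over (angle between jar's own z axis and vertical above 0.6 rad).
It also fails if it takes over 72 s, if anything falls off the work surface, if the arm or the gripper's body presses on something with over 40 N, if the wrist force passes 120 N, or if a joint passes its speed limit or range.

## Working session

There is one attempt and no reset: what is moved stays moved. The work goes in short steps, Python scripts to look and compute and a shell command to move; the robot and the scene stay as the last step left them, time stands still between calls to the robot, and variables do not carry over. Pictures are saved under pics/ and viewed, at most 13 in all, crops included, and the job is handed in when it is done.

```bash
mkdir -p pics; cat > h.py <<'E'
import numpy as np, cv2
from workcell import bot
from scipy.spatial.transform import Rotation as R
def cam(name):
    o=bot.get_obs(); c=bot.camera(name)
    if name=="wrist":
        T=np.eye(4); T[:3,:3]=R.from_quat(o["tool_rot"]).as_matrix(); T[:3,3]=o["eef_pos"]
        E=np.linalg.inv(T@np.array(c["T_tool_cam"]))
    else: E=np.array(c["extrinsics"])
    return c["pixels"],np.array(c["camera_matrix"]),np.array(c["dist_coeffs"]),E
def ray(uv,z,K,D,E):
    uv=np.array(uv,float).reshape(-1,1,2)
    n=cv2.undistortPoints(uv,K,D).reshape(-1,2)
    C=np.linalg.inv(E); o=C[:3,3]; d=np.c_[n,np.ones(len(n))]@C[:3,:3].T
    return o+d*((z-o[2])/d[:,2])[:,None]
def proj(P,K,D,E):
    return cv2.projectPoints(np.array(P,float).reshape(-1,3),cv2.Rodrigues(E[:3,:3])[0],E[:3,3],K,D)[0].reshape(-1,2)
def save(n,p): cv2.imwrite(n,cv2.cvtColor(p,cv2.COLOR_RGB2BGR))
E
python3 - <<'E'
from h import *
np.set_printoptions(precision=4,suppress=True)
o=bot.get_obs(); print(o["clock"],o["eef_pos"],o["tool_rot"],o["grip_width"])
for n in ("scene","side","wrist"):
    p,K,D,E=cam(n); save(f"pics/{n}0.png",p); print(n,np.linalg.inv(E)[:3,3])
    for t in ("coach","wagon","tray","sleeve","sleeve_mouth","bottle","jar"):
        for r in bot.place_of(n,t)[:3]:
            uv=np.array(r["centre"])*[640,480]; print(t,round(r["score"],2),uv,ray(uv,0.003 if 'mouth' in t else 0,K,D,E)[0])
E
```

```text
0.0 [ 0.4993 -0.      0.2304] [ 0.7071  0.7071 -0.0008 -0.0008] 0.08578102311097403
scene [ 1.3044 -0.0016  0.6018]
coach 0.77 [463.808 237.6  ] [0.5167 0.481  0.    ]
coach 0.62 [393.6   277.584] [0.6342 0.2742 0.    ]
wagon 0.82 [397.312 237.312] [0.4943 0.3259 0.    ]
tray 0.81 [289.92  256.512] [0.5331 0.0668 0.    ]
tray 0.79 [167.488 207.024] [ 0.2827 -0.2239  0.    ]
tray 0.71 [341.696 199.2  ] [0.3029 0.2309 0.    ]
sleeve 0.96 [169.216 263.184] [ 0.5206 -0.1937  0.    ]
sleeve_mouth 0.56 [206.976 260.496] [ 0.5262 -0.1134  0.003 ]
bottle 0.6 [264.832 342.48 ] [ 0.7723 -0.0029  0.    ]
jar 0.77 [330.304 333.504] [0.7681 0.1152 0.    ]
side [0.4722 1.1905 1.0466]
coach 0.78 [278.592 298.704] [0.637  0.2708 0.    ]
coach 0.67 [321.984 379.104] [0.5174 0.4823 0.    ]
wagon 0.71 [343.68  324.624] [0.4819 0.3327 0.    ]
tray 0.81 [326.592 242.592] [0.5418 0.0688 0.    ]
tray 0.8 [422.592 181.824] [ 0.286  -0.2177  0.    ]
tray 0.74 [422.016 300.72 ] [0.3039 0.2439 0.    ]
sleeve 0.66 [344.512 181.584] [ 0.5116 -0.1929  0.    ]
sleeve_mouth 0.76 [333.696 195.792] [ 0.5376 -0.1204  0.003 ]
sleeve_mouth 0.29 [275.776 298.992] [0.6429 0.275  0.003 ]
bottle 0.9 [238.912 218.592] [ 0.7822 -0.0003  0.    ]
jar 0.73 [234.432 249.024] [0.7712 0.1168 0.    ]
jar 0.63 [332.992 198.912] [ 0.5387 -0.1101  0.    ]
wrist [0.4997 0.0782 0.3728]
tray 0.95 [364.224 140.208] [0.5429 0.0639 0.    ]
sleeve 0.94 [331.2   362.784] [ 0.5124 -0.1976  0.    ]
sleeve_mouth 0.58 [351.872 299.184] [ 0.535 -0.11   0.003]
bottle 0.56 [578.304 205.392] [ 0.7722 -0.002   0.    ]
jar 0.75 [590.528  84.48 ] [0.7586 0.1163 0.    ]
```

```bash
python3 -c "
import cv2
a=cv2.imread('pics/side0.png');cv2.imwrite('pics/sideA.png',cv2.resize(a[150:430,180:500],(800,700))[:600] if 0 else cv2.resize(a[150:430,180:500],(685,600)))"
```

```text
(no output)
```

View pics/sideA.png

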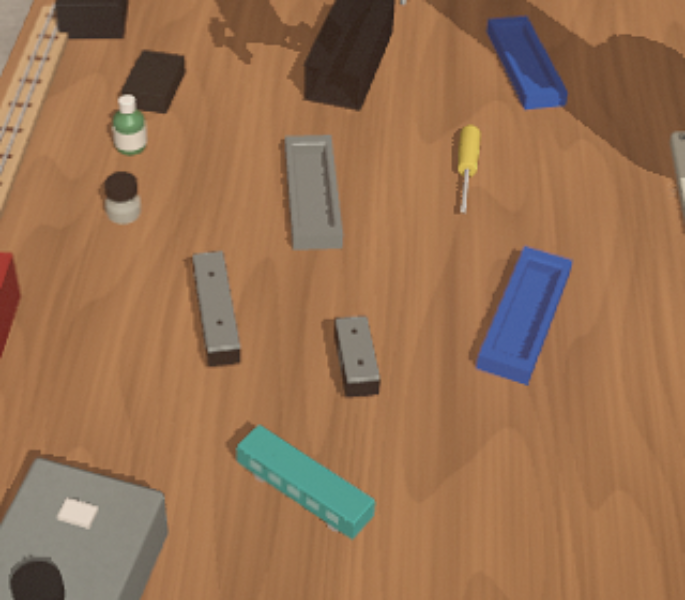

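View pics/wrist0.png

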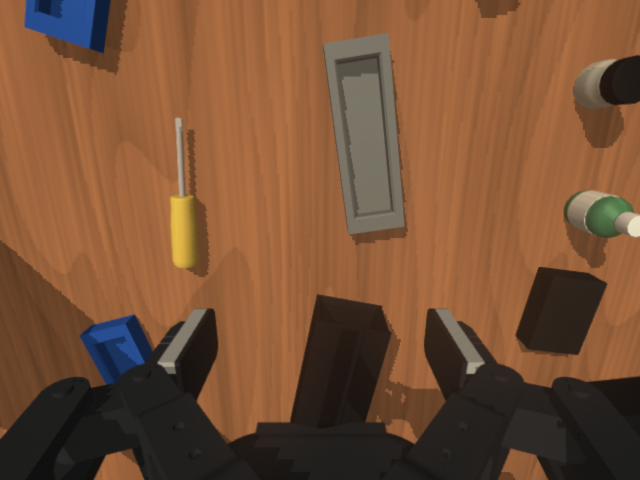

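The side crop shows two grey-roofed vehicles: the long one near side-image (278,295) and the short one at (345,315). The grey tray lies at wrist pixels (365,135), and the sleeve mouth is at about (350,300) in the same picture. The coach is therefore at about (0.636, 0.272), so I'll move the wrist camera over it.

```bash
cat >> h.py <<'E'
from scipy.optimize import minimize
def boxpts(x,y,a,L,W,z0,z1):
    c,s=np.cos(a),np.sin(a)
    return np.array([[x+c*i*L/2-s*j*W/2,y+s*i*L/2+c*j*W/2,z] for i in(-1,1) for j in(-1,1) for z in(z0,z1)])
def fit(mask,g,L,W,z0,z1,K,D,E,valid=None):
    m=mask.astype(np.uint8)
    def cost(q):
        h=cv2.convexHull(proj(boxpts(*q,L,W,z0,z1),K,D,E).astype(np.float32))
        r=np.zeros(m.shape,np.uint8); cv2.fillConvexPoly(r,np.round(h*16).astype(np.int32),1,cv2.LINE_AA,4)
        x=r^m
        if valid is not None: x=x&valid
        return float(x.sum())
    best=None
    for da in(0,.1,-.1):
        s=np.array(g)+[0,0,da]
        r=minimize(cost,s,method='Nelder-Mead',options=dict(initial_simplex=s+np.array([[0,0,0],[.015,0,0],[0,.015,0],[0,0,.1]]),xatol=1e-4,fatol=.5))
        r=minimize(cost,r.x,method='Nelder-Mead',options=dict(initial_simplex=r.x+np.array([[0,0,0],[.004,0,0],[0,.004,0],[0,0,.03]]),xatol=1e-4,fatol=.5))
        if best is None or r.fun<best.fun: best=r
    return best.x,best.fun,int(m.sum())
def blob(mask,uv):
    mask=cv2.morphologyEx(mask.astype(np.uint8),cv2.MORPH_OPEN,np.ones((3,3)))
    n,l,s,_=cv2.connectedComponentsWithStats(mask)
    ys,xs=np.nonzero(l); i=np.argmin((xs-uv[0])**2+(ys-uv[1])**2); return l==l[ys[i],xs[i]]
def hsv(p): return cv2.cvtColor(p,cv2.COLOR_RGB2HSV).astype(int)
E
python3 -m creep '[0.02,0.03,0.01,0,0.085, 0.04,0.06,0.02,0,0.085, 0.06,0.09,0.03,0,0.085, 0.08,0.12,0.04,0,0.085, 0.1,0.15,0.04,0,0.085, 0.11,0.18,0.04,0,0.085, 0.11,0.2,0.04,0,0.085, 0.11,0.2,0.04,0,0.085, 0.11,0.2,0.04,0,0.085]'
python3 - <<'E'
from h import *
p,K,D,E=cam("wrist"); save("pics/w1.png",p)
for t in("coach","wagon"):
    for r in bot.place_of("wrist",t)[:3]:
        uv=np.array(r["centre"])*[640,480]; print(t,r["score"],uv,ray(uv,0,K,D,E)[0])
o=bot.get_obs();print(o["eef_pos"])
E
```

```text
clock: 1.95
eef_pos: [0.6098, 0.2012, 0.2704]
tool_rot: [0.706, 0.708, -0.001, -0.0]
ft_force: [0.5, 0.2, -0.4]
grip_width: 0.085
grasp_force: 0.0
coach 0.74 [337.024 126.576] [0.62662668 0.27783804 0.        ]
wagon 0.82 [195.072  76.32 ] [0.47691288 0.3280939  0.        ]
[0.60988839 0.19898166 0.27145183]
```

View pics/w1.png

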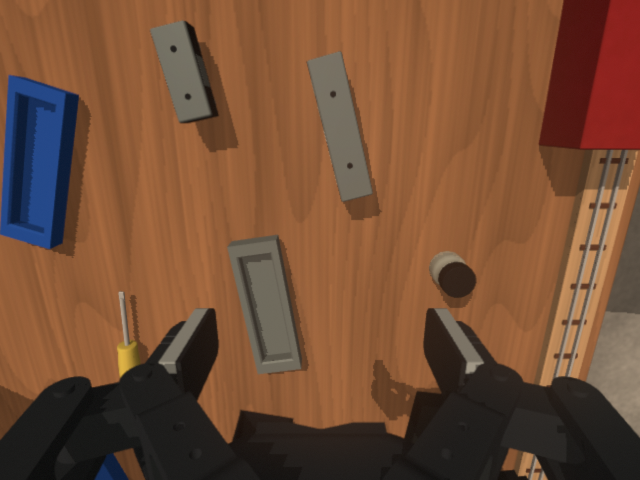

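The coach roof spans (308,57) to (371,200), and the tray is at (265,305), clear of the fingers. Next I'll fit boxes to both, using the roof for the coach and the whole silhouette for the tray.

```bash
python3 - <<'E'
from h import *
np.set_printoptions(precision=4,suppress=True)
p,K,D,E=cam("wrist"); h=hsv(p); g=(h[...,1]<70)&(h[...,2]>70)
for nm,uv,d in(("coach",(340,126),(.14,.034,.0399,.04)),("tray",(245,305),(.176,.057,0,.022))):
    m=blob(g,uv); m=cv2.morphologyEx(m.astype(np.uint8),cv2.MORPH_CLOSE,np.ones((9,9)))
    c=max(cv2.findContours(m,0,2)[0],key=cv2.contourArea); m[:]=0; cv2.drawContours(m,[c],-1,1,-1)
    z=d[3]; w=ray([np.argwhere(m)[:,::-1].mean(0)],z,K,D,E)[0]
    print(nm,w,fit(m,[w[0],w[1],1.75],*d,K,D,E))
print(bot.get_obs()["eef_pos"],bot.get_obs()["tool_rot"])
p,K,D,E=cam("side"); h=hsv(p); g=(h[...,1]<70)&(h[...,2]>70); 
w=(.63,.274,.04); m=blob(g,proj([w],K,D,E)[0]); print(fit(m,[.63,.274,1.75],.14,.034,.0399,.04,K,D,E))
m=cv2.morphologyEx(blob(g,proj([(.54,.066,.006)],K,D,E)[0]).astype(np.uint8),cv2.MORPH_CLOSE,np.ones((9,9))); print(fit(m,[.54,.066,1.66],.176,.057,0,.022,K,D,E))
E
```

```text
coach [0.6278 0.2793 0.04  ] (array([0.629 , 0.273 , 1.8257]), np.float64(395.0), 4864)
tray [0.5422 0.0747 0.022 ] (array([0.5423, 0.0626, 1.7038]), np.float64(592.0), 6278)
[0.61   0.1988 0.2717] [0.7076 0.7066 0.     0.0001]
(array([0.6313, 0.2787, 1.8322]), np.float64(45.0), 687)
(array([0.5454, 0.064 , 1.7149]), np.float64(89.0), 1193)
```

```bash
cat >> h.py <<'E'
def rect(m,z,K,D,E):
    c=max(cv2.findContours(m.astype(np.uint8),0,2)[0],key=cv2.contourArea)
    w=ray(c.reshape(-1,2),z,K,D,E)[:,:2]*1000
    (x,y),(a,b),_=r=cv2.minAreaRect(w.astype(np.float32)); q=cv2.boxPoints(r)
    e=[q[1]-q[0],q[2]-q[1]]; e=max(e,key=np.linalg.norm)
    return x,y,np.arctan2(e[1],e[0])%np.pi,sorted((a,b))
E
python3 - <<'E'
from h import *
np.set_printoptions(precision=4,suppress=True)
p,K,D,E=cam("wrist"); h=hsv(p)
for s in(40,60,80):
  for v in (50,80):
    g=(h[...,1]<s)&(h[...,2]>v)
    print(s,v,[rect(blob(g,uv),z,K,D,E) for uv,z in(((340,126),.04),((245,305),.022))])
for uv in((340,126),(330,160),(362,206),(265,305),(240,300),(285,310),(330,350)): print(uv,h[uv[1],uv[0]])
E
```

```text
40 50 [(476.8993835449219, 327.6072998046875, np.float32(1.7822096), [32.07390594482422, 79.0660171508789]), (470.49169921875, 330.0506896972656, np.float32(1.7822101), [33.62091827392578, 82.87963104248047])]
40 80 [(476.7415771484375, 327.599609375, np.float32(1.7859086), [31.51417350769043, 79.10836029052734]), (470.3263854980469, 330.04266357421875, np.float32(1.7859097), [33.03419494628906, 82.92404174804688])]
60 50 [(629.0533447265625, 274.41363525390625, np.float32(1.8293316), [32.47990036010742, 137.3688201904297]), (543.2777709960938, 67.01519775390625, np.float32(1.7179103), [56.67374038696289, 179.67483520507812])]
60 80 [(629.0533447265625, 274.41363525390625, np.float32(1.8293316), [32.47990036010742, 137.3688201904297]), (543.0374145507812, 66.98495483398438, np.float32(1.7171415), [56.27553176879883, 179.6917266845703])]
80 50 [(628.9102172851562, 274.3363952636719, np.float32(1.8301084), [33.340553283691406, 137.9239044189453]), (543.9249877929688, 67.42802429199219, np.float32(1.7217013), [59.2596321105957, 180.67657470703125])]
80 80 [(628.9102172851562, 274.3363952636719, np.float32(1.8301084), [33.340553283691406, 137.9239044189453]), (542.6185302734375, 67.24603271484375, np.float32(1.7171414), [57.02808380126953, 180.7073974609375])]
(340, 126) [ 20  46 117]
(330, 160) [ 13 136 150]
(362, 206) [ 12 154 104]
(265, 305) [ 22  44 111]
(240, 300) [ 14 105 124]
(285, 310) [ 22  43 112]
(330, 350) [ 12 155 150]
```

```bash

python3 -m creep '[0.005,0.015,-0.02,0.1,0.085, 0.01,0.035,-0.05,0.2,0.085, 0.015,0.055,-0.08,0.26,0.085, 0.019,0.07,-0.11,0.26,0.085, 0.019,0.075,-0.13,0.26,0.085, 0.019,0.075,-0.14,0.26,0.085,  0.019,0.075,-0.14,0.26,0.085, 0.019,0.075,-0.14,0.26,0.085]'
python3 - <<'E'
from h import *
p,K,D,E=cam("wrist"); save("pics/w2.png",p); print(bot.get_obs()["eef_pos"])
h=hsv(p); g=(h[...,1]<80)&(h[...,2]>80)
u=proj([(.629,.2745,.04)],K,D,E)[0]; print(u,rect(blob(g,u),.04,K,D,E))
E
```

```text
clock: 2.92
eef_pos: [0.6292, 0.274, 0.1319]
tool_rot: [0.61, 0.792, -0.0, 0.0]
ft_force: [0.2, -0.5, 0.9]
grip_width: 0.0849
grasp_force: 0.0
[0.62999211 0.27429038 0.13326944]
[321.44486485 244.99806855] (628.9464721679688, 275.37835693359375, np.float32(1.8302628), [33.00282669067383, 137.5205841064453])
```

View pics/w2.png

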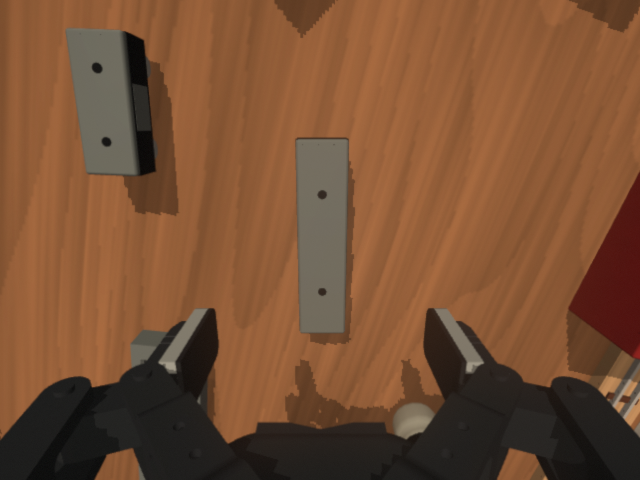

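The coach is centred between the fingers at (321,235), lined up and clear. Now I'll go down and grip it.

```bash

python3 -m creep '[0,0,-0.03,0,0.085, 0,0.001,-0.06,0,0.085, 0,0.001,-0.09,0,0.085, 0,0.001,-0.105,0,0.085, 0,0.001,-0.113,0,0.085, 0,0.001,-0.116,0,0.085, 0,0.001,-0.116,0,0.085, 0,0.001,-0.116,0,0.06, 0,0.001,-0.116,0,0.04, 0,0.001,-0.116,0,0.03]'
python3 -m creep '[0,0,0,0,0.02,0,0,0,0,0.02,0,0,0,0,0.02,0,0,0,0,0.02,0,0,0.005,0,0.02,0,0,0.015,0,0.02,0,0,0.03,0,0.02,0,0,0.04,0,0.02,0,0,0.04,0,0.02]'
```

```text
clock: 3.8
eef_pos: [0.6302, 0.2765, 0.0173]
tool_rot: [0.61, 0.793, 0.001, 0.001]
ft_force: [0.2, 0.2, -1.0]
grip_width: 0.0511
grasp_force: 0.0
clock: 4.55
eef_pos: [0.6307, 0.2768, 0.0585]
tool_rot: [0.609, 0.793, 0.002, 0.001]
ft_force: [1.2, 1.1, -0.8]
grip_width: 0.033
grasp_force: 61.6
```

```bash
python3 - <<'E'
from h import *
np.set_printoptions(precision=4,suppress=True)
c=bot.camera("wrist"); K=np.array(c["camera_matrix"]);D=np.array(c["dist_coeffs"]);X=np.array(c["T_tool_cam"])
for f,pos,q,uv in(("wrist0",[.4993,0,.2304],[.7071,.7071,-.0008,-.0008],(335,60)),("w1",[.6099,.199,.2715],[.7070,.7072,-.0003,-.0001],(240,246))):
    T=np.eye(4);T[:3,:3]=R.from_quat(q).as_matrix();T[:3,3]=pos;E=np.linalg.inv(T@X)
    p=cv2.imread(f"pics/{f}.png")[...,::-1].copy();h=hsv(p)
    print(f, h[250,285] )
    for s,v in((60,50),(75,50),(75,80)):
        g=blob((h[...,1]<s)&(h[...,2]>v),uv).astype(np.uint8)
        cc=max(cv2.findContours(g,0,2)[0],key=cv2.contourArea); m=g*0; cv2.drawContours(m,[cc],-1,1,-1)
        print(rect(m,.022,K,D,E),fit(m,[.543,.066,1.7],.176,.057,0,.022,K,D,E))
        if v==80:
            x=fit(m,[.543,.066,1.7],.176,.057,0,.022,K,D,E)[0]
            for P in(boxpts(*x,.176,.057,0,.022),boxpts(*x,.144,.038,.006,.022)):
                for a,b in((1,3),(3,7),(7,5),(5,1),(0,2),(2,6),(6,4),(4,0)):
                    u=proj(P,K,D,E).round().astype(int); cv2.line(p,tuple(map(int,u[a])),tuple(map(int,u[b])),(255,0,0) if a%2 else (0,255,0),1)
            save(f"pics/o_{f}.png",cv2.resize(p[20:260,280:440] if f=="wrist0" else p[220:390,200:320],None,fx=2.5,fy=2.5))
a,b=cv2.imread("pics/o_wrist0.png"),cv2.imread("pics/o_w1.png")
r=np.zeros((600,800,3),np.uint8); r[:a.shape[0],:a.shape[1]]=a; r[:b.shape[0],a.shape[1]:a.shape[1]+b.shape[1]]=b; cv2.imwrite("pics/o.png",r)
E
```

```text
wrist0 [ 12 156 170]
(541.0592651367188, 64.14942169189453, np.float32(1.7209893), [56.427818298339844, 174.02978515625]) (array([0.5406, 0.0628, 1.7206]), np.float64(591.0), 11677)
(540.9440307617188, 64.12088012695312, np.float32(1.719974), [56.720340728759766, 174.27516174316406]) (array([0.5409, 0.0629, 1.7227]), np.float64(491.0), 11782)
(540.9440307617188, 64.12088012695312, np.float32(1.719974), [56.720340728759766, 174.27516174316406]) (array([0.5409, 0.0629, 1.7227]), np.float64(491.0), 11782)
w1 [ 12 153 110]
(542.893310546875, 64.76412963867188, np.float32(1.7119607), [57.03467559814453, 180.33287048339844]) (array([0.5427, 0.0603, 1.7007]), np.float64(655.0), 6181)
(543.3594360351562, 65.05183410644531, np.float32(1.7164179), [59.07234191894531, 181.02662658691406]) (array([0.5424, 0.0608, 1.7053]), np.float64(410.0), 6438)
(542.4223022460938, 64.89925384521484, np.float32(1.7108558), [57.731380462646484, 181.1129150390625]) (array([0.5415, 0.0608, 1.693 ]), np.float64(582.0), 6269)
```

View pics/o.png

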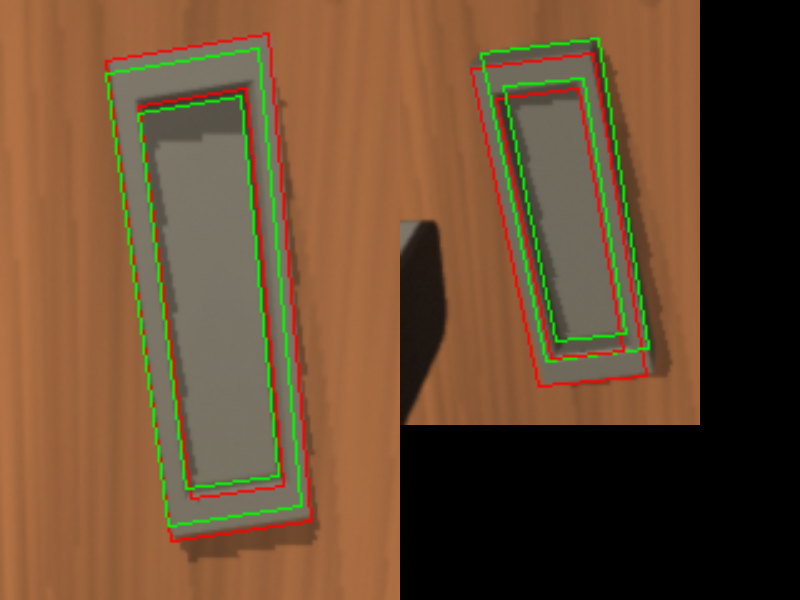

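The red overlay (top face and pocket) matches the tray well in both views, which puts it at about (0.541, 0.063) with its axis at about 1.715 rad. I'll carry the coach to just above it and compare the two in one wrist picture.

```bash

python3 -m creep '[-0.005,-0.01,0.005,0,0.02, -0.014,-0.035,0.012,-0.02,0.02, -0.027,-0.065,0.02,-0.04,0.02, -0.041,-0.098,0.02,-0.06,0.02, -0.055,-0.13,0.02,-0.08,0.02, -0.068,-0.16,0.015,-0.1,0.02, -0.08,-0.187,0.01,-0.115,0.02, -0.087,-0.206,0.004,-0.115,0.02, -0.09,-0.213,0,-0.115,0.02, -0.09,-0.213,-0.003,-0.115,0.02]'
python3 -m creep '[0,0,0,0,0.02,0,0,0,0,0.02,0,0,0,0,0.02]'
python3 - <<'E'
from h import *
np.set_printoptions(precision=4,suppress=True)
p,K,D,E=cam("wrist"); save("pics/w3.png",p); o=bot.get_obs();print(o["eef_pos"],R.from_quat(o["tool_rot"]).as_matrix()[:,1])
print(np.linalg.inv(E)[:3,3])
E
```

```text
clock: 5.43
eef_pos: [0.5375, 0.0613, 0.0514]
tool_rot: [0.655, 0.756, -0.001, -0.001]
ft_force: [-0.1, 0.4, -0.8]
grip_width: 0.033
grasp_force: 61.6
clock: 5.68
eef_pos: [0.5399, 0.0643, 0.0525]
tool_rot: [0.653, 0.757, 0.0, 0.0]
ft_force: [0.3, -0.3, -1.6]
grip_width: 0.033
grasp_force: 61.6
[0.5399 0.0643 0.0525] [0.9893 0.1462 0.0011]
[0.5279 0.1416 0.1939]
```

View pics/w3.png

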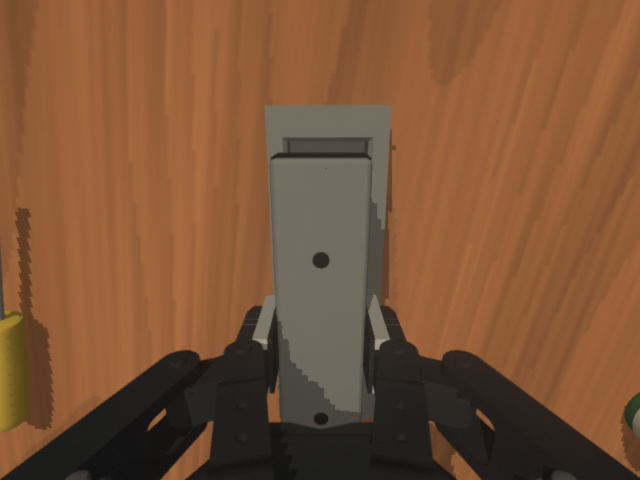

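The coach roof's front edge is at row 157, cols 271–371. The tray's far edge is at row 105 (cols 266–391) and the pocket's far edge at row 138 (cols 284–372). Next I'll work out the offset of the coach from the pocket.

```bash
python3 - <<'E'
from h import *
np.set_printoptions(precision=2,suppress=True)
p,K,D,E=cam("wrist"); o=bot.get_obs(); t=np.array(o["eef_pos"]); a=1.7175; ax=np.array([np.cos(a),np.sin(a)]); cr=np.array([np.sin(a),-np.cos(a)])
g=cv2.cvtColor(p,cv2.COLOR_RGB2GRAY).astype(int)
for r in(115,125,132,170,200,240): 
    d=np.diff(g[r,255:405]); i=np.where(abs(d)>7)[0]; print("row",r,[(int(j)+256,int(d[j])) for j in i])
for c in(295,325,360): 
    d=np.diff(g[95:175,c]); i=np.where(abs(d)>7)[0]; print("col",c,[(int(j)+96,int(d[j])) for j in i])
def f(uv,z):
    w=ray(uv,z,K,D,E)[:,:2]-t[:2]; return np.c_[w@ax,w@cr]*1000
print("tray corners",f([(266,105),(391,105)],.022)); print("pocket",f([(284,138),(372,138)],.022))
print("pocket floor far",f([(328,138)],.022))
print("roof corners",f([(271,158),(371,158),(275,240),(369,240)],t[2]+.0228))
E
```

```text
row 115 []
row 125 []
row 132 [(266, 10), (390, -23), (392, 24)]
row 170 [(269, -8), (270, -8), (371, -10), (372, 18), (373, 13), (388, -23), (392, 25)]
row 200 [(269, 10), (271, -17), (370, -14), (371, 9), (372, 25), (386, -22), (387, -14), (392, 25)]
row 240 [(272, -8), (367, -8), (368, -13), (389, 22)]
col 295 [(137, -21), (138, -18), (152, -14), (153, -16), (154, -8), (157, 18), (158, 35), (159, 15), (160, 9)]
col 325 [(137, -25), (138, -15), (152, -12), (153, -17), (157, 15), (158, 37), (159, 14), (160, 8), (168, -14), (169, 11)]
col 360 [(137, -25), (138, -14), (152, -14), (153, -17), (157, 17), (158, 33), (159, 16)]
tray corners [[ 87.02 -24.73]
 [ 87.03  31.18]]
pocket [[ 72.78 -17.11]
 [ 72.78  23.28]]
pocket floor far [[72.77  3.08]]
roof corners [[ 68.31 -16.31]
 [ 68.3   15.88]
 [ 40.61 -16.09]
 [ 40.6   16.37]]
```

```bash
python3 - <<'E'
from h import *
np.set_printoptions(precision=2,suppress=True)
p,K,D,E=cam("wrist"); o=bot.get_obs(); t=np.array(o["eef_pos"]); a=1.7175; ax=np.array([np.cos(a),np.sin(a)]); cr=np.array([np.sin(a),-np.cos(a)])
s=hsv(p)[...,1].astype(int)
def f(uv,z):
    w=ray(uv,z,K,D,E)[:,:2]-t[:2]; return np.c_[w@ax,w@cr]*1000
for side,sg in((range(380,400),1),(range(258,275),1)):
    u=[]
    for r in range(112,235 if side[0]>300 else 150,6):
        d=[abs(s[r,c+1]-s[r,c-1]) for c in side]; u.append((side[int(np.argmax(d))],r))
    q=f(u,.022); k=np.polyfit(q[:,0],q[:,1],1); print(k,u[0],u[-1],np.abs(q[:,1]-np.polyval(k,q[:,0])).max(), np.polyval(k,87)); 
for z in (.022,): 
    u=[(c,int(np.argmax([abs(s[r+1,c]-s[r-1,c]) for r in range(98,112)]))+98) for c in range(275,385,10)]; q=f(u,z); print("end",np.polyfit(q[:,1],q[:,0],1))
h=t[2]+.0228
q=f([(271,170),(370.5,170),(275,260),(365,260)],h); print(q)
E
```

```text
[-0.   31.63] (391, 112) (385, 232) 0.2418548620122749 31.26195901521188
[ -0.   -24.97] (265, 112) (267, 148) 0.1974080557511968 -25.334944395278054
end [ 0.   87.39]
[[ 64.51 -16.47]
 [ 64.5   15.87]
 [ 33.26 -16.38]
 [ 33.25  15.25]]
```

```bash

python3 -m creep '[0.002,0.0005,-0.003,0,0.02,0.003,0.001,-0.006,0,0.02,0.003,0.001,-0.009,0,0.02,0.003,0.001,-0.009,0,0.02,0.003,0.001,-0.009,0,0.02,0.003,0.001,-0.009,0,0.02]'
cat > m.py <<'E'
from h import *
np.set_printoptions(precision=3,suppress=True)
p,K,D,E=cam("wrist"); o=bot.get_obs(); t=np.array(o["eef_pos"]); y=R.from_quat(o["tool_rot"]).as_matrix()[:,1]; a=np.arctan2(y[1],y[0])+np.pi/2; print("tcp",t,"yaw",a)
ax=np.array([np.cos(a),np.sin(a)]); cr=np.array([np.sin(a),-np.cos(a)])
def inv(al,c,z): return proj([np.r_[t[:2]+ax*al+cr*c,z]],K,D,E)[0]
s=hsv(p)[...,1].astype(float); g=cv2.cvtColor(p,cv2.COLOR_RGB2GRAY).astype(float)
def samp(im,q,z):
    u=proj(np.c_[t[:2]+np.outer(q[:,0],ax)+np.outer(q[:,1],cr),np.full(len(q),z)],K,D,E).astype(np.float32); return cv2.remap(im.astype(np.float32),u[:,0],u[:,1],1).ravel()
def edge(im,fix,lo,hi,z,cross):
    v=np.linspace(lo,hi,80); q=np.c_[np.full(80,fix),v] if cross else np.c_[v,np.full(80,fix)]
    d=np.abs(np.gradient(cv2.GaussianBlur(samp(im,q,z).reshape(-1,1),(1,9),0).ravel())); return v[d.argmax()]*1000
als=np.array([.076,.079,.082,.085])
L=[edge(s,x,-.033,-.02,.022,1) for x in als]; Rr=[edge(s,x,.02,.036,.022,1) for x in np.linspace(.04,.085,8)]
F=[edge(s,x,.08,.095,.022,0) for x in (-.02,-.01,0,.01,.02)]
z=t[2]+.0228
l=[edge(g,x,-.022,-.012,z,1) for x in (.03,.045,.06)]; r=[edge(g,x,.012,.022,z,1) for x in(.03,.045,.06)]; f=[edge(g,x,.062,.075,z,0) for x in(-.01,0,.01)]
for n,v in zip(("trayL","trayR","trayEnd","coachL","coachR","coachEnd"),(L,Rr,F,l,r,f)): print(n,np.array(v))
E
python3 m.py
```

```text
clock: 6.33
eef_pos: [0.5419, 0.064, 0.0432]
tool_rot: [0.654, 0.756, -0.0, -0.0]
ft_force: [-0.8, -0.0, -1.2]
grip_width: 0.0331
grasp_force: 61.6
tcp [0.542 0.064 0.043] yaw 1.7156695279149128
trayL [-27.734 -27.734 -27.734 -27.734]
trayR [28.911 28.911 28.911 28.911 28.911 28.911 28.911 28.709]
trayEnd [87.595 87.595 87.785 87.785 87.785]
coachL [-17.316 -17.443 -17.443]
coachR [21.114 15.544 20.987]
coachEnd [68.418 68.418 68.418]
```

```bash

python3 -m creep '[0.0007,0.0005,0,0,0.02,0.0007,0.0005,-0.003,0,0.02,0.0007,0.0005,-0.006,0,0.02,0.0007,0.0005,-0.009,0,0.02,0.0007,0.0005,-0.012,0,0.02,0.0007,0.0005,-0.012,0,0.02]'
```

```text
clock: 6.88
eef_pos: [0.542, 0.0644, 0.0304]
tool_rot: [0.654, 0.756, -0.001, -0.001]
ft_force: [-0.1, -0.7, -1.1]
grip_width: 0.0326
grasp_force: 61.6
```

No contact force, and the underside is already about 8 mm below the tray rim, so it is in the pocket. I'll keep lowering.

```bash

python3 -m creep '[0,0,-0.002,0,0.02,0,0,-0.004,0,0.02,0,0,-0.006,0,0.02,0,0,-0.007,0,0.02,0,0,-0.007,0,0.02]'
```

```text
clock: 7.3
eef_pos: [0.5425, 0.0645, 0.024]
tool_rot: [0.654, 0.756, -0.0, -0.0]
ft_force: [0.6, 0.3, -0.4]
grip_width: 0.0326
grasp_force: 61.6
```

```bash
python3 m.py
```

```text
tcp [0.543 0.065 0.024] yaw 1.7158413649076432
trayL [-28.392 -28.392 -28.392 -28.392]
trayR [28.304 28.304 28.304 28.304 28.304 28.304 28.101 28.101]
trayEnd [87.215 87.215 87.215 87.215 87.215]
coachL [-17.316 -17.316 -17.443]
coachR [18.835 19.848 17.19 ]
coachEnd [68.418 68.418 68.418]
```

```bash

python3 -m creep '[0,0,-0.001,0,0.02,0,0,-0.001,0,0.02,0,0,-0.001,0,0.04,0,0,-0.001,0,0.06,0,0,-0.001,0,0.06,0,0,-0.001,0,0.06,0,0,-0.001,0,0.06]'
python3 -m creep '[0,0,0.02,0,0.06,0,0,0.05,0,0.06,0,0,0.08,0,0.06,0,0,0.12,0,0.06,0,0,0.15,0,0.06,0,0,0.16,0,0.06,0,0,0.16,0,0.06,0,0,0.16,0,0.06]'
python3 - <<'E'
from h import *
p,K,D,E=cam("wrist"); save("pics/w4.png",p); print(bot.get_obs()["eef_pos"])
for t in("sleeve","sleeve_mouth"):
    for r in bot.place_of("wrist",t)[:3]:
        uv=np.array(r["centre"])*[640,480]; print(t,r["score"],uv,ray(uv,0.003 if 'mouth' in t else 0,K,D,E)[0])
E
```

```text
clock: 7.93
eef_pos: [0.5428, 0.0645, 0.0235]
tool_rot: [0.654, 0.756, 0.0, 0.0]
ft_force: [0.0, 0.6, 0.2]
grip_width: 0.0599
grasp_force: 0.0
clock: 8.6
eef_pos: [0.5427, 0.0645, 0.1831]
tool_rot: [0.654, 0.756, 0.0, 0.0]
ft_force: [-0.4, -0.7, -0.5]
grip_width: 0.06
grasp_force: 0.0
[0.54179946 0.0643825  0.18182974]
sleeve 0.92 [263.616 435.408] [ 0.51498467 -0.20307285  0.        ]
sleeve_mouth 0.96 [287.872 374.592] [ 0.53286137 -0.11333432  0.003     ]
```

View pics/w4.png

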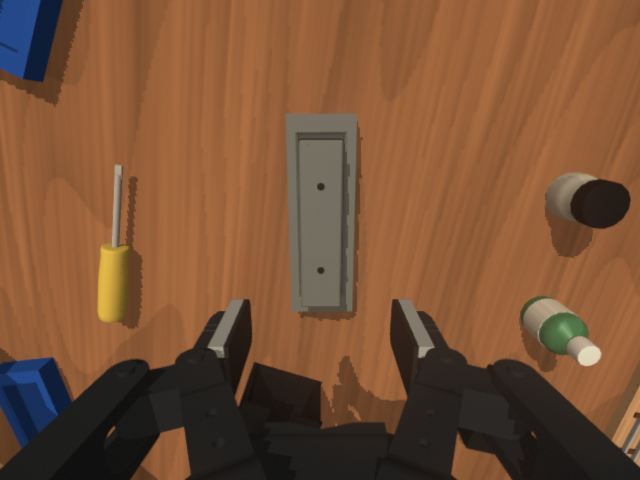

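The coach sits squarely in the pocket, with its roof at (321,225) inside a tray outline spanning cols 287–356. Now I'll look straight down at the sleeve.

```bash

python3 -m creep '[0,-0.03,0.02,-0.05,0.085,-0.005,-0.065,0.04,-0.12,0.085,-0.01,-0.1,0.06,-0.2,0.085,-0.015,-0.135,0.08,-0.28,0.085,-0.02,-0.17,0.1,-0.36,0.085,-0.02,-0.205,0.1,-0.38,0.085,-0.02,-0.24,0.1,-0.38,0.085,-0.02,-0.275,0.1,-0.38,0.085,-0.02,-0.31,0.1,-0.38,0.085,-0.02,-0.33,0.1,-0.38,0.085]'
python3 -m creep '[0,0,0,0,0.085,0,0,0,0,0.085,0,0,0,0,0.085]'
python3 - <<'E'
from h import *
np.set_printoptions(precision=4,suppress=True)
p,K,D,E=cam("wrist"); save("pics/w5.png",p); print(bot.get_obs()["eef_pos"])
for t in("sleeve","sleeve_mouth"):
    for r in bot.place_of("wrist",t)[:3]:
        uv=np.array(r["centre"])*[640,480]; print(t,r["score"],uv,ray(uv,0.003 if 'mouth' in t else 0,K,D,E)[0])
h=hsv(p); u=proj([(.514,-.198,.058)],K,D,E)[0].astype(int); print(h[u[1]-60:u[1]+61:20,u[0]-20].tolist(),h[u[1],u[0]-60:u[0]+61:10].tolist())
for v in(50,65):
    m=blob(h[...,2]<v,u+[-15,0]).astype(np.uint8); m=cv2.morphologyEx(m,cv2.MORPH_CLOSE,np.ones((15,15)))
    print(v,rect(m,.058,K,D,E),fit(m,[.514,-.198,1.33],.181,.077,0,.058,K,D,E))
E
```

```text
clock: 9.58
eef_pos: [0.5216, -0.2688, 0.2807]
tool_rot: [0.786, 0.618, -0.001, -0.001]
ft_force: [-0.2, -0.1, -0.2]
grip_width: 0.0851
grasp_force: 0.0
clock: 9.83
eef_pos: [0.5222, -0.2648, 0.2817]
tool_rot: [0.785, 0.619, -0.0, -0.002]
ft_force: [1.2, 1.0, 0.3]
grip_width: 0.0849
grasp_force: 0.0
[ 0.5225 -0.2643  0.2823]
sleeve 0.92 [302.4  143.52] [ 0.5146 -0.2027  0.    ]
sleeve_mouth 0.64 [300.096  54.912] [ 0.5347 -0.1145  0.003 ]
[[11, 72, 57], [11, 74, 55], [11, 77, 53], [11, 82, 53], [12, 87, 53], [12, 94, 54], [11, 102, 55]] [[12, 155, 191], [13, 154, 205], [12, 155, 201], [9, 87, 56], [11, 82, 53], [8, 81, 47], [10, 91, 42], [9, 83, 40], [9, 69, 48], [11, 83, 49], [13, 78, 52], [12, 153, 122], [12, 153, 128]]
50 (521.366455078125, -215.34141540527344, np.float32(1.3760475), [43.60102081298828, 139.78184509277344]) (array([ 0.5121, -0.2451,  1.7607]), np.float64(9353.0), 4536)
65 (515.4300537109375, -201.52549743652344, np.float32(1.37499), [75.12236785888672, 178.16055297851562]) (array([ 0.5148, -0.2031,  1.3719]), np.float64(1313.0), 13952)
```

View pics/w5.png

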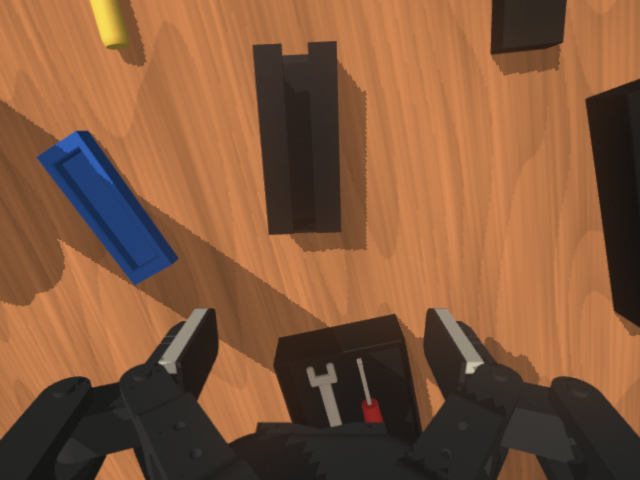

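The sleeve fit gives a centre of (0.515, -0.202) and an axis of 1.373 rad. That puts the mouth at (0.533, -0.1135), which agrees with the network. I'll go back to the tray, grip it by its sides 20 mm outward of centre, and take it in.

```bash

python3 -m creep '[0.001,0.03,-0.01,0.05,0.085,0.003,0.07,-0.02,0.12,0.085,0.005,0.11,-0.04,0.18,0.085,0.007,0.15,-0.06,0.24,0.085,0.009,0.19,-0.08,0.3,0.085,0.011,0.225,-0.1,0.36,0.085,0.013,0.26,-0.12,0.38,0.085,0.015,0.3,-0.14,0.38,0.085,0.017,0.335,-0.16,0.38,0.085,0.017,0.3495,-0.17,0.38,0.085]'
python3 -m creep '[0,0,-0.01,0,0.085,0,0,-0.04,0,0.085,0,0,-0.07,0,0.085,0,0,-0.095,0,0.085,0,0,-0.107,0,0.085,0,0,-0.112,0,0.085,0,0,-0.112,0,0.085,0,0,-0.112,0,0.085]'
```

```text
clock: 10.82
eef_pos: [0.5384, 0.0885, 0.112]
tool_rot: [0.652, 0.758, 0.0, -0.001]
ft_force: [0.0, -0.1, -1.4]
grip_width: 0.0849
grasp_force: 0.0
clock: 11.48
eef_pos: [0.5403, 0.0841, 0.0021]
tool_rot: [0.654, 0.757, 0.0, 0.0]
ft_force: [-0.1, -0.5, -0.6]
grip_width: 0.085
grasp_force: 0.0
```

```bash

python3 -m creep '[0,0,0,0,0.065,0,0,0,0,0.055,0,0,0,0,0.045,0,0,0,0,0.045,0,0,0,0,0.045,0,0,0,0,0.045,0,0,0.002,0,0.045,0,0,0.004,0,0.045,0,0,0.004,0,0.045]'
python3 m.py | head -1
```

```text
clock: 12.23
eef_pos: [0.5395, 0.0839, 0.0054]
tool_rot: [0.654, 0.756, -0.0, -0.0]
ft_force: [0.0, 0.1, -3.4]
grip_width: 0.0555
grasp_force: 64.9
tcp [0.539 0.084 0.005] yaw 1.7157708514311365
```

```bash

python3 -m creep '[0.002,-0.005,0,-0.05,0.045,0.005,-0.015,0,-0.12,0.045,0.008,-0.027,0,-0.19,0.045,0.011,-0.04,0,-0.26,0.045,0.014,-0.053,0,-0.32,0.045,0.016,-0.065,0,-0.343,0.045,0.018,-0.072,0,-0.343,0.045,0.018,-0.075,0,-0.343,0.045,0.018,-0.075,0,-0.343,0.045]'
python3 - <<'E'
from h import *
np.set_printoptions(precision=4,suppress=True)
o=bot.get_obs(); print(o["eef_pos"])
out=[]
for n in("side","scene"):
    p,K,D,E=cam(n)
    t=np.array(o["eef_pos"]); a=1.373; u=np.array([np.cos(a),np.sin(a)])
    c=proj([[.54,-.07,.03]],K,D,E)[0].astype(int)
    P=boxpts(*(t[:2]-.02*u),a,.176,.057,.004,.026); S=boxpts(.5152,-.202,a,.181,.077,0,.058)
    for Q,col in((P,(255,0,0)),(S,(0,255,0))):
        w=proj(Q,K,D,E).round().astype(int)
        for i,j in((1,3),(3,7),(7,5),(5,1)): cv2.line(p,tuple(map(int,w[i])),tuple(map(int,w[j])),col,1)
    x0=max(c[0]-65,0);y0=max(c[1]-90,0);out.append(cv2.resize(p[y0:y0+180,x0:x0+130],(400,554)))
save("pics/s6.png",np.hstack(out))
E
```

```text
clock: 13.03
eef_pos: [0.5576, 0.0084, 0.0051]
tool_rot: [0.774, 0.634, -0.0, -0.0]
ft_force: [-0.6, 0.9, -3.3]
grip_width: 0.0557
grasp_force: 64.8
[0.5576 0.0084 0.0051]
```

View pics/s6.png

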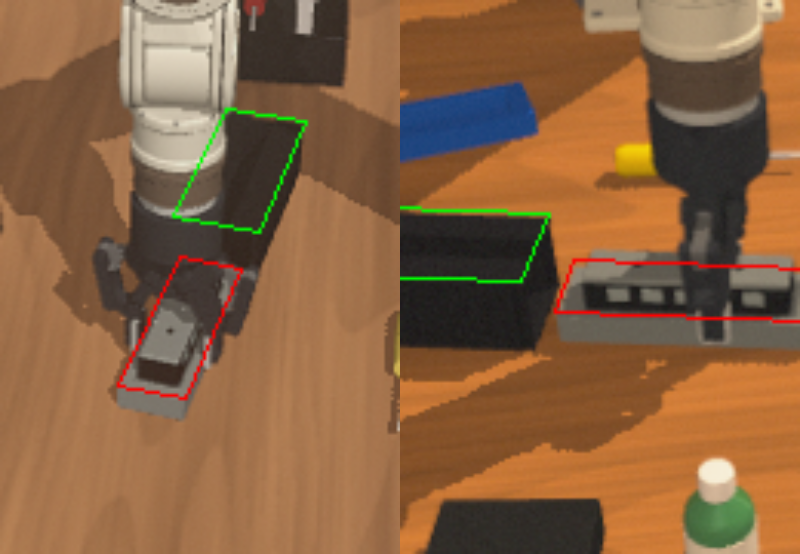

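The model overlays match the tray (red) and sleeve (green) in both views: the side view with the end at (150,390), the scene view with the end at (560,312). The coach windows show, and the tray lines up with the mouth. Now I'll push it in.

```bash

python3 -m creep '[-0.001,-0.005,0,0,0.045,-0.002,-0.01,0,0,0.045,-0.003,-0.015,0,0,0.045,-0.004,-0.02,0,0,0.045,-0.005,-0.025,0,0,0.045,-0.006,-0.03,0,0,0.045,-0.006,-0.03,0,0,0.045]'
python3 -m creep '[-0.001,-0.005,0,0,0.045,-0.002,-0.01,0,0,0.045,-0.003,-0.015,0,0,0.045,-0.004,-0.02,0,0,0.045,-0.005,-0.025,0,0,0.045,-0.006,-0.03,0,0,0.045,-0.006,-0.03,0,0,0.045]'
```

```text
clock: 13.72
eef_pos: [0.5529, -0.0148, 0.0066]
tool_rot: [0.773, 0.635, 0.006, -0.005]
ft_force: [0.6, 18.8, 2.1]
grip_width: 0.0556
grasp_force: 65.5
clock: 14.3
eef_pos: [0.5458, -0.0527, 0.0056]
tool_rot: [0.774, 0.633, -0.0, 0.001]
ft_force: [-0.9, -0.7, 0.3]
grip_width: 0.0554
grasp_force: 65.3
```

```bash
python3 -m creep '[-0.001,-0.005,0,0,0.045,-0.002,-0.01,0,0,0.045,-0.003,-0.015,0,0,0.045,-0.004,-0.02,0,0,0.045,-0.005,-0.025,0,0,0.045,-0.006,-0.03,0,0,0.045,-0.007,-0.035,0,0,0.045,-0.007,-0.035,0,0,0.045]'
python3 - <<'E'
from h import *
p,K,D,E=cam("wrist"); save("pics/w7.png",p); o=bot.get_obs(); print(o["eef_pos"])
E
```

```text
clock: 14.97
eef_pos: [0.5391, -0.087, 0.0058]
tool_rot: [0.774, 0.633, 0.0, 0.001]
ft_force: [0.1, 1.6, 4.6]
grip_width: 0.0553
grasp_force: 65.8
[ 0.539086   -0.08706051  0.00577653]
```

View pics/w7.png

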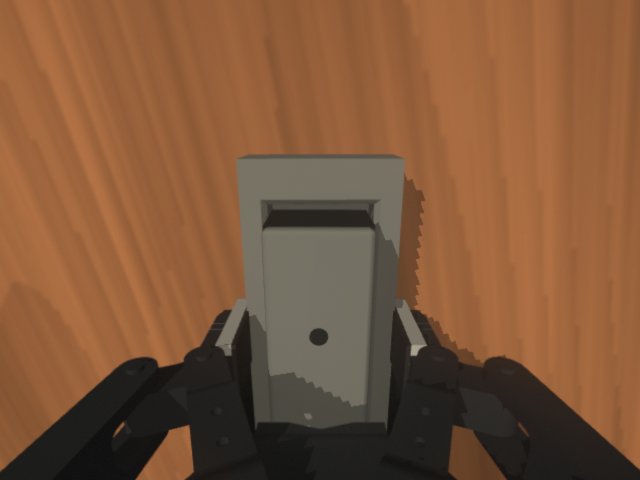

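The tray is straight in the grip, with its end at row 157 and the coach still seated. I'll let go, regrip near the outer end and push on.

```bash
python3 -m creep '[0,0,0,0,0.06,0,0,0,0,0.075,0,0,0,0,0.085,0,0,0,0,0.085,0.002,0.01,0,0,0.085,0.005,0.025,0,0,0.085,0.008,0.04,0,0,0.085,0.01,0.049,0,0,0.085,0.01,0.049,0,0,0.085,0.01,0.049,0,0,0.07]'
python3 -m creep '[0,0,0,0,0.045,0,0,0,0,0.045,0,0,0,0,0.045,0,0,0,0,0.045,0,0,0,0,0.045]'
python3 -m creep '[-0.001,-0.005,0,0,0.045,-0.002,-0.01,0,0,0.045,-0.003,-0.015,0,0,0.045,-0.004,-0.02,0,0,0.045,-0.005,-0.025,0,0,0.045,-0.006,-0.03,0,0,0.045,-0.007,-0.036,0,0,0.045,-0.0085,-0.042,0,0,0.045,-0.01,-0.049,0,0,0.045,-0.01,-0.049,0,0,0.045]'
```

```text
clock: 15.85
eef_pos: [0.5487, -0.0364, 0.0052]
tool_rot: [0.773, 0.634, -0.0, 0.0]
ft_force: [-0.8, 0.6, 0.1]
grip_width: 0.0751
grasp_force: 0.0
clock: 16.27
eef_pos: [0.5486, -0.0374, 0.0057]
tool_rot: [0.774, 0.633, 0.0, 0.0]
ft_force: [-1.2, 0.2, 3.8]
grip_width: 0.0552
grasp_force: 63.8
clock: 17.1
eef_pos: [0.5401, -0.0861, 0.0069]
tool_rot: [0.774, 0.634, 0.002, 0.0]
ft_force: [0.1, 5.5, 9.8]
grip_width: 0.0552
grasp_force: 64.6
```

```bash
python3 -m creep '[0,0,0,0,0.06,0,0,0,0,0.075,0,0,0,0,0.085,0,0,0,0,0.085,0.003,0.015,0.001,0,0.085,0.006,0.03,0.003,0,0.085,0.009,0.045,0.005,0,0.085,0.011,0.056,0.006,0,0.085,0.011,0.056,0.006,0,0.04,0.011,0.056,0.006,0,0]'
python3 -m creep '[0,0,0,0,0,0,0,0,0,0,0,0,0,0,0,0,0,0,0,0,0,0,0,0,0]'
python3 - <<'E'
from h import *
p,K,D,E=cam("wrist"); save("pics/w8.png",p); o=bot.get_obs(); t=np.array(o["eef_pos"]); print(t)
a=1.373;u=np.array([np.cos(a),np.sin(a)]);c=np.array([u[1],-u[0]]);M=np.array([.533,-.1135])
h=hsv(p)[...,1]
print("tcp",((t[:2]-M)@u,(t[:2]-M)@c), [proj([np.r_[M+u*d,.025]],K,D,E)[0].round() for d in(.02,.045)])
E
```

```text
clock: 17.93
eef_pos: [0.5495, -0.0299, 0.011]
tool_rot: [0.773, 0.634, -0.001, 0.0]
ft_force: [-1.3, 0.6, -0.3]
grip_width: 0.0634
grasp_force: 0.0
clock: 18.35
eef_pos: [0.5496, -0.0305, 0.0113]
tool_rot: [0.774, 0.633, -0.0, -0.0]
ft_force: [0.6, 0.2, 0.2]
grip_width: 0.0005
grasp_force: 0.0
[ 0.54963578 -0.03036667  0.01129594]
tcp (np.float64(0.08478147611465385), np.float64(-2.5037815037803172e-05)) [array([321., 451.]), array([321., 408.])]
```

View pics/w8.png

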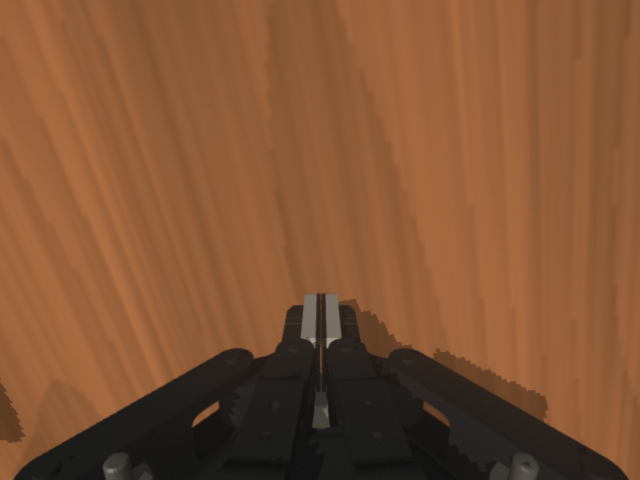

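The fingers are shut at (320,320), on the sleeve axis and clear behind the tray. Now I'll push on its end.

```bash
python3 -m creep '[-0.001,-0.006,0,0,0,-0.0024,-0.012,0,0,0,-0.0036,-0.018,0,0,0,-0.0048,-0.024,0,0,0,-0.006,-0.03,0,0,0,-0.007,-0.036,0,0,0,-0.0084,-0.042,0,0,0,-0.0096,-0.048,0,0,0,-0.0108,-0.054,0,0,0,-0.0108,-0.054,0,0,0]'
python3 -m creep '[-0.0006,-0.003,0,0,0,-0.0012,-0.006,0,0,0,-0.0018,-0.009,0,0,0,-0.0024,-0.012,0,0,0,-0.0024,-0.012,0,0,0]'
```

```text
clock: 19.23
eef_pos: [0.5386, -0.0854, 0.0113]
tool_rot: [0.774, 0.633, -0.0, 0.0]
ft_force: [0.3, 0.2, -0.2]
grip_width: 0.0001
grasp_force: 0.0
clock: 19.65
eef_pos: [0.5364, -0.0966, 0.0113]
tool_rot: [0.774, 0.634, -0.0, 0.0]
ft_force: [-0.5, 0.6, -0.5]
grip_width: -0.0002
grasp_force: 0.2
```

```bash
python3 -m creep '[-0.0004,-0.002,0,0,0,-0.0008,-0.004,0,0,0,-0.0012,-0.006,0,0,0,-0.0012,-0.006,0,0,0]'; python3 -c "
from h import *
p,K,D,E=cam('scene'); c=proj([[.533,-.09,.03]],K,D,E)[0].astype(int); a=p[c[1]-60:c[1]+60,c[0]-80:c[0]+80]
p,K,D,E=cam('side'); c=proj([[.533,-.09,.03]],K,D,E)[0].astype(int); b=p[c[1]-60:c[1]+60,c[0]-80:c[0]+80]
save('pics/s9.png',np.hstack([cv2.resize(x,(400,300)) for x in(a,b)]))"
```

```text
clock: 19.98
eef_pos: [0.5357, -0.1002, 0.0114]
tool_rot: [0.773, 0.634, 0.002, -0.001]
ft_force: [1.9, 8.0, 1.5]
grip_width: -0.0
grasp_force: 0.0
```

View pics/s9.png

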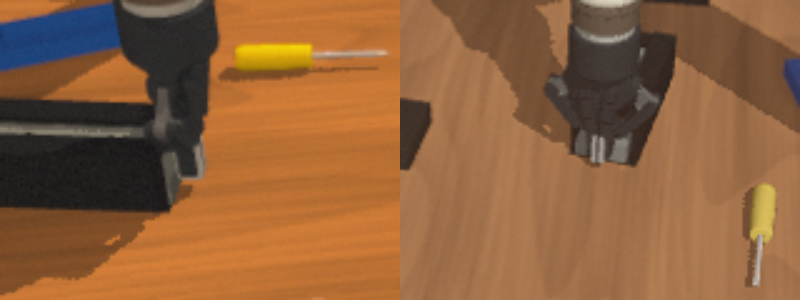

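In both views the tray end is at about the mouth, near (170,190) in the left one, and the push force has risen to 8 N. A few mm more should show whether it is against the back wall.

```bash
python3 -m creep '[-0.0002,-0.001,0,0,0,-0.0004,-0.002,0,0,0,-0.0004,-0.002,0,0,0,-0.0004,-0.002,0,0,0]';python3 -m creep '[-0.0002,-0.001,0,0,0,-0.0004,-0.002,0,0,0,-0.0004,-0.002,0,0,0,-0.0004,-0.002,0,0,0]'
```

```text
clock: 20.42
eef_pos: [0.5357, -0.1001, 0.0114]
tool_rot: [0.773, 0.635, 0.003, -0.002]
ft_force: [2.8, 12.7, 1.4]
grip_width: 0.0002
grasp_force: 0.0
clock: 20.75
eef_pos: [0.5357, -0.1, 0.0115]
tool_rot: [0.772, 0.635, 0.005, -0.004]
ft_force: [4.0, 18.8, 1.6]
grip_width: -0.0001
grasp_force: 0.0
```

It has hit a firm stop, so I'll back off and check that it is flush.

```bash
python3 -m creep '[0.0016,0.008,0,0,0,0.004,0.02,0,0,0,0.008,0.04,0.01,0,0,0.012,0.06,0.04,0,0,0.015,0.08,0.08,0,0,0.015,0.08,0.12,0,0,0.01,0.04,0.15,0,0,0,0,0.18,0,0,-0.005,-0.04,0.19,0,0,-0.01,-0.06,0.19,0,0]'
python3 -m creep '[0,-0.03,0,0,0,0,-0.05,0,0,0,0,-0.05,0,0,0,0,-0.05,0,0,0]'
python3 - <<'E'
from h import *
np.set_printoptions(precision=1,suppress=True)
p,K,D,E=cam("wrist"); t=bot.get_obs()["eef_pos"]; print(t)
for n in("tray","coach","sleeve_mouth"):
    for r in bot.place_of("wrist",n)[:2]:
        uv=np.array(r["centre"])*[640,480]; print(n,r["score"],uv,ray(uv,0.003 if n!="coach" else .009,K,D,E)[0]*1000)
c=proj([[.533,-.1135,.04]],K,D,E)[0].astype(int); print(c)
y=max(c[1]-75,0);x=max(c[0]-100,0); save("pics/w10.png",cv2.resize(p[y:y+150,x:x+200],(800,600),interpolation=cv2.INTER_CUBIC))
E
```

```text
clock: 21.58
eef_pos: [0.5258, -0.1679, 0.2049]
tool_rot: [0.773, 0.634, 0.001, 0.003]
ft_force: [0.5, -0.9, -0.1]
grip_width: -0.0003
grasp_force: 0.0
clock: 21.92
eef_pos: [0.524, -0.2171, 0.201]
tool_rot: [0.774, 0.633, -0.0, -0.0]
ft_force: [-0.2, 0.3, 0.7]
grip_width: -0.0001
grasp_force: 0.0
[ 0.5 -0.2  0.2]
coach 0.62 [308.8 194.4] [ 516.  -198.6    9. ]
[305  91]
```

View pics/w10.png

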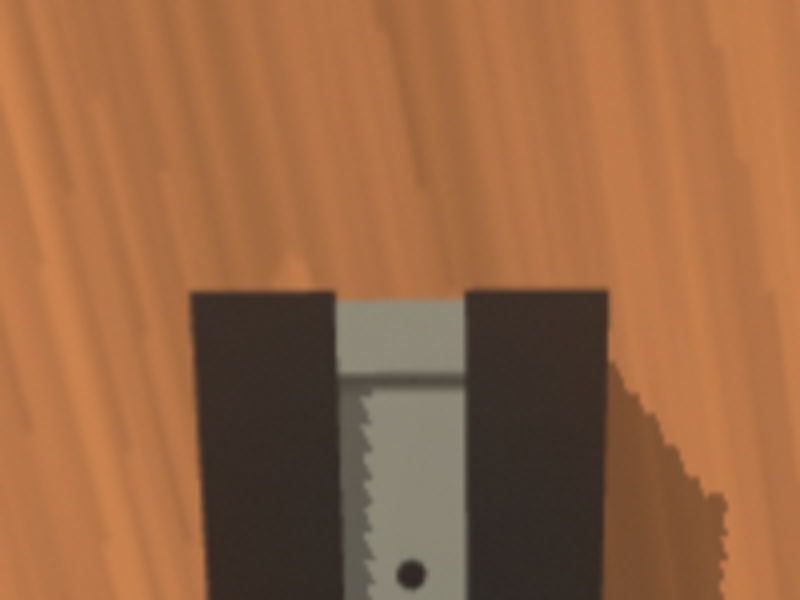

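The tray end (row 300 in the crop) sits just inside the sleeve's end (row 292), and the coach roof is square in the slot. It is home and the robot is clear, so I'm handing it in.

```bash
python3 -c "
from workcell import bot
print(bot.job_done())"
```

```text
the job is handed in; nothing more can be done
None
```

The coach is in the tray's pocket and the tray is fully home in the sleeve, its end just inside the mouth in the last picture; I handed the job in at about 22 s, and no verdict came back.

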